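# Start the painting cabinet's fan and raise its window to the mark

## Task

An orange block has just been painted and is drying in the painting cabinet. Switch the cabinet's fan on by pushing its green-tipped switch lever all the way over, away from you, with a fingertip, and only then open the window: put the fingertips beneath its blue lip and push it gently up until the lip is level with the red arrow, then take the hand away. Only push, without pinching the lip, and leave the block, duck, measuring cup, maraca and tin where they are.

Things in the scene. Friction and masses are not known exactly. Their poses are not given: they have to be found in the camera images.
- cabinet: Clear painting cabinet, fixed, 480 mm wide, 260 deep, 570 high (fan box to 630); front faces the robot, turned up to 9 degrees. Origin on the counter below mid window; -x points out of the front, +y to the left post seen from the robot. White posts 40 mm wide, 220 mm each side of the origin, local x -5 to +45 mm, guide the window and hide its counterweights. Base 18 mm high, front sill 30 mm
- fan_switch (a joint): Angle of the fan switch lever in rad: 0 = off, leaning 0.5 rad out towards the cabinet's front (towards the robot); 1.0 = on, leaning 0.5 rad the other way (local +x), at its stop. It stays where it is left; about 1.5 N at the tip moves it
- fan_switch_tip (a point): Centre of the green 26 mm ball on the fan switch lever, a 10 mm steel rod; moves with it. 50 mm from the pivot, which lies along the cabinet's y, 82 mm above the counter: the ball goes from 24 mm in front of the pivot to 24 mm behind, 126 mm above the counter at both ends, 132 midway. The grey switch block below tops out at 95 mm
- pod (a point): Middle of the top of the white switch pod, fixed to the right-hand side of the cabinet: a box 120 mm (cabinet's x) by 90 by 60 mm high, centred at cabinet x -20, y -310 mm. The lever's pivot is 22 mm above this point; the pod's inner side is 25 mm from the cabinet
- window (a joint): Height of the sliding window above its lowest position in m (0 to 0.23, up positive; at 0 the lip's underside is 60 mm above the counter). Starts 0.04 to 0.08 open. Counterweighted: it is balanced, stays at any height where it is left, and about 3 to 4 N upward moves it slowly
- lip: Blue plastic lip along the bottom of the window, 370 mm wide, 8 mm thick, standing out 36 mm from the window's face towards the robot; moves up and down with the window. Origin on the lip's flat underside, in the middle of its width, at the back where it meets the window; same axes as the cabinet. The underside is free along its whole length
- lip_cap: Blue top strip of the lip, 30 mm deep and 4 mm thick; its top is 12 mm above the lip's underside. Origin as for the lip
- lip_front (a point): Middle of the lip's front edge, half-way up the 12 mm thickness of lip and cap (6 mm above the lip's underside). This height is to come level with the red arrow's tip
- marker: Red plastic height marker clipped around the cabinet's left post, 16 mm high, fixed. Origin at the tip of its arrow, which points at the left end of the lip; only its height differs from start to start, 60 to 160 mm above the lip's starting height
- block: Small wooden block painted orange, 45 mm cube, drying inside the cabinet; leave alone. Origin under its centre
- duck: Yellow rubber duck, 70 mm across, 78 mm high; leave alone. Origin under its centre
- measuring_cup: Stainless steel measuring cup, 82 mm across, 52 mm high, with a flat handle reaching 125 mm from the centre along its own +y; leave alone. Origin under the cup's centre
- maraca: Blue plastic maraca lying down, 210 mm long, 60 mm across its head; leave alone. Origin on the counter near the middle of its length, head towards its own +x
- paint_tin: Tin with an orange band, 72 mm across, 75 mm high; leave alone. Origin under its centre

How it is judged:
By the outcome, as a careful person would: the job done as asked, in the order asked, and still so for the second after the job is handed in, with the robot touching nothing.
It also fails if it takes over 58 s, if anything falls off the work surface, if the arm or the gripper's body presses on something with over 40 N, if the wrist force passes 120 N, or if a joint passes its speed limit or range.

## Robot

A 6-joint arm with a two-finger parallel gripper is mounted at the origin on the work surface. World frame = base frame: x ahead of the robot, y to its left, z up, the work surface at z = 0. Lengths are in m, angles in rad, forces in N, time in s.
With the tool pointing down it reaches from about 0.275 to 0.75 m from the base axis. Payload 10.2 kg.
Tool frame: the origin (TCP) lies midway between the tips of the shut fingers; the grasp point (between the pads) lies 19 mm behind it (robot.hold_point_z is the distance from the TCP to the grasp point, in m); z points along the fingers, y is the line along which they close (so a half turn about z gives the same grasp; the last joint's range is limited). The gripper opens to 85 mm and grips with 20 to 120 N. Pads are 22 mm wide; open, the fingers measure 114 mm over their backs; the gripper's body (76 mm by 85 mm) begins 54 mm behind the grasp point. The pads swing forward as they close: fully open they stand 13 mm farther back than shut.
Start: joints at [0.964, 0.313, 1.498, -0, 1.331, -0.223], TCP at [0.197, 0.487, 0.231] pointing down, gripper open.
Joint ranges: [-2.94, 2.94], [-0.97, 2.17], [0.19, 2.56], [-1.23, 4.37], [0.02, 3.11], [-2.88, 2.88]. Speed limits (rad/s): [2.39, 2.39, 3.01, 3.14, 3.14, 3.14].

## Interface

Orientations are given as a unit quaternion [w, x, y, z].
In Python, from cell import status, imaging, robot gives the robot as it stands.
- The arm moves only by the tool send_rows, never from a script. Its arguments are lists of equal length, an entry for each row: "slide": the shift along the tool's x, y, z in m, a list of three; "angular": the turn, a rotation vector about the tool's x, y, z in degrees, a list of three. A call has 1 to 10 rows; each row shifts and turns the commanded pose from where the row before left it, along the tool's axes as they then stand; what a row does not reach is not made up. A row lasts 1/8 s, in which the tool goes at most 62.5 mm and 10.7 degrees, less where a joint would pass 70% of its speed; a pose out of reach is approached as far as the arm can. A call is refused whole if a number of a shift passes 0.0625 or a number of a turn 10.7, either way. A call with a gripper value outside its range is refused whole. "claw" is the opening, from 0 (shut) to 1 (fully open), set as the call begins (left out, the last holds). The fingers move at their own pace and stop on an object; "grip_force" is the grip in N (left out, the last holds). Time passes only in rows, so rows that do not move let the fingers close. It gives the time, the measured TCP pose, the force, the opening and the grip force at its end, in the units of the state.
- status.observe(): the state, without advancing time (a new reading comes with each control period).
- imaging.capture(name): name is "side" or "top"; returns (picture, depth): 420x560x3 uint8, red, green, blue; 420x560 float32, m along the optical axis (not along the pixel's ray), 0 where there is no reading.
- imaging.camera_params(name): a dict with "K" (3x3 intrinsics, pixels), "pose" (4x4, takes a point from camera to world coordinates). Camera axes: x right, y down, z forward; pixel columns grow to the right and rows downward; lengths in m; the calibration is good to about 2 mm. A picture is of the moment at which its call begins. camera_params takes no time and is no camera call.
- robot.sign_off(): hands the job in; it is judged then, once.
The state is a dict: "t": time; "joint_positions": joint angles; "joint_velocities": joint speeds; "effort": joint torques, N m; "position": TCP position; "eef_rot": TCP orientation; "contact_force": force on the tool from outside, world axes, zero at the start; "torque": the same for the moment, N m; "grip_width": finger opening in m; "grip_force": force on a finger pad.
Only numpy, scipy, OpenCV 4.12 (cv2) and the standard library are available. Lean on these libraries where they do the work, as an engineer would, in place of code of your own. Each camera call takes 0.05 s, during which the arm holds its last target. There are 200 camera calls.

## Working session

There is one attempt and no reset: what is moved stays moved. The work goes in short steps, Python scripts to look and compute and a tool call to move; the robot and the scene stay as the last step left them, time stands still between calls to the robot, and variables do not carry over. Pictures are saved under pics/ and viewed, at most 10 in all, crops included, and the job is handed in when it is done.

Besides the shell and the picture viewer there is one more tool, called after "Request:" as name(argument=value, ...) on one line, values as JSON. send_rows: Moves the arm, as the interface text tells. Its arguments: {"type":"object","properties":{"slide":{"type":"array","items":{"type":"array","items":{"type":"number"}}},"angular":{"type":"array","items":{"type":"array","items":{"type":"number"}}},"claw":{"type":"number"},"grip_force":{"type":"number"}},"required":["slide","angular"]}

```bash
mkdir -p pics; ls; cat > h.py <<'E'
import numpy as np, cv2
from cell import status, imaging, robot
from scipy.spatial.transform import Rotation as R
def cap(n,f):
    p,d=imaging.capture(n); cv2.imwrite(f'pics/{f}.png',cv2.cvtColor(p,cv2.COLOR_RGB2BGR)); np.save(f'pics/{f}.npy',d); return p,d
def px(n,d,u,v):
    c=imaging.camera_params(n);K=np.array(c['K']);T=np.array(c['pose']);z=d[v,u]
    return (T@np.r_[np.linalg.inv(K)@[u,v,1]*z,1])[:3]
def cloud(n,d):
    c=imaging.camera_params(n);K=np.array(c['K']);T=np.array(c['pose'])
    v,u=np.mgrid[:d.shape[0],:d.shape[1]]
    P=np.stack([(u-K[0,2])/K[0,0]*d,(v-K[1,2])/K[1,1]*d,d],-1)
    return P@T[:3,:3].T+T[:3,3]
E
python3 - <<'E'
from h import *
for n in('side','top'):
    cap(n,n+'0'); print(np.round(imaging.camera_params(n)['pose'],3))
print(status.observe())
E
```

```text
pics
[[-0.863 -0.272  0.427  0.007]
 [-0.506  0.481 -0.716  0.801]
 [-0.011 -0.833 -0.553  0.87 ]
 [ 0.     0.     0.     1.   ]]
[[-0.003 -0.987  0.163  0.34 ]
 [-1.     0.003 -0.002 -0.099]
 [ 0.002 -0.163 -0.987  1.434]
 [ 0.     0.     0.     1.   ]]
{'t': 0.1, 'joint_positions': array([ 9.63580992e-01,  3.13388287e-01,  1.49837128e+00,  1.51494617e-05,
        1.33101279e+00, -2.23423958e-01]), 'joint_velocities': array([ 0.00035664, -0.00130524, -0.00194422,  0.0004389 ,  0.00139988,
       -0.00052718]), 'effort': array([ 7.61763022e-04, -4.12904263e+01, -2.60144305e+01, -2.33014698e-04,
        2.96881029e-03,  3.72460249e-05]), 'position': array([0.19646149, 0.48660038, 0.23079143]), 'eef_rot': array([-2.44726050e-04,  1.90721865e-01,  9.81643939e-01, -5.36737878e-04]), 'contact_force': array([-0.12705694,  0.20693859,  0.10118379]), 'torque': array([-0.04692125, -0.04766285,  0.00336063]), 'grip_force': 0.0, 'grip_width': 0.0853396229590045}
```

View pics/side0.png

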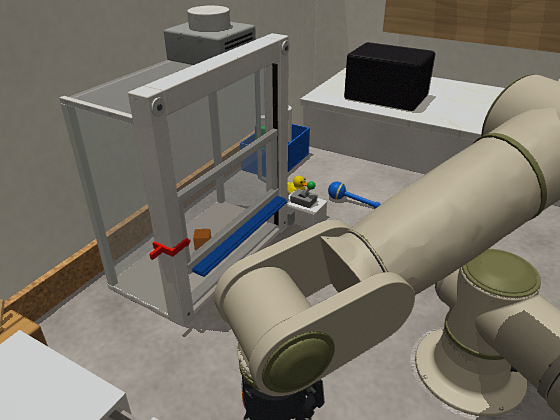

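View pics/top0.png

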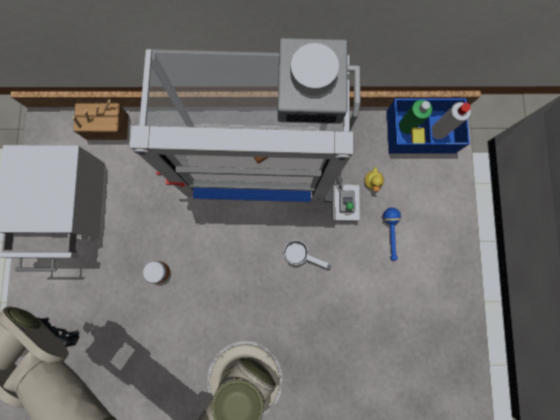

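The side view shows the red arrow's tip near (188,241), the lip from (195,272) to (287,200) and the green ball near (311,185). In the top view the ball is near (349,207), the lip runs along row 195 and the cup is at (296,253). I'll enlarge both.

```bash
python3 - <<'E'
from h import *
a=cv2.imread('pics/side0.png')[170:290,140:340]; b=cv2.imread('pics/top0.png')[150:270,150:400]
cv2.imwrite('pics/c1.png',cv2.resize(a,None,fx=4,fy=4,interpolation=cv2.INTER_CUBIC))
cv2.imwrite('pics/c2.png',cv2.resize(b,None,fx=3.2,fy=3.2,interpolation=cv2.INTER_CUBIC))
for n in('side','top'):
    im=cv2.imread(f'pics/{n}0.png'); d=np.load(f'pics/{n}0.npy'); P=cloud(n,d); h=cv2.cvtColor(im,cv2.COLOR_BGR2HSV)
    for nm,lo,hi in(('green',(45,80,40),(80,255,255)),('red',(0,180,80),(5,255,255)),('blue',(105,150,60),(125,255,255)),('white',(0,0,150),(180,40,255))):
        m=(cv2.inRange(h,lo,hi)>0)&(d>0)&(P[...,0]<.75)&(P[...,0]>.25)&(P[...,2]<.4)&(P[...,2]>.04)
        k,lab,st,ce=cv2.connectedComponentsWithStats(m.astype(np.uint8))
        for i in range(1,k):
            if st[i,4]>15:
                Q=P[lab==i]; print(n,nm,st[i],'med',np.round(np.median(Q,0),3),'lo',np.round(np.percentile(Q,2,0),3),'hi',np.round(np.percentile(Q,98,0),3))
                if nm=='blue' and st[i,4]>200:
                    f=np.polyfit(Q[:,1],Q[:,0],1); print(' yaw slope dx/dy',f)
                    for y in np.arange(-.2,.3,.08):
                        s=Q[abs(Q[:,1]-y)<.01]
                        if len(s)>5: print('  ',round(y,2),np.round(s.min(0),3),np.round(s.max(0),3),np.round(np.median(s,0),3))
E
```

```text
side green [255 125   2  15  16] med [ 0.632 -0.166  0.345] lo [ 0.628 -0.169  0.328] hi [ 0.633 -0.16   0.365]
side green [261 126   4   9  32] med [ 0.631 -0.2    0.339] lo [ 0.629 -0.21   0.328] hi [ 0.633 -0.192  0.351]
side green [307 181   8   9  53] med [ 0.547 -0.329  0.13 ] lo [ 0.538 -0.34   0.117] hi [ 0.559 -0.322  0.138]
side red [150 238  40  22 270] med [0.616 0.218 0.237] lo [0.594 0.171 0.224] hi [0.652 0.25  0.241]
side blue [329 182  12  10  80] med [ 0.532 -0.48   0.052] lo [ 0.52  -0.501  0.041] hi [ 0.551 -0.465  0.061]
side blue [339 185   6   7  25] med [ 0.509 -0.487  0.047] lo [ 0.504 -0.503  0.041] hi [ 0.514 -0.472  0.054]
side blue [ 193  196   94   81 1417] med [0.582 0.007 0.141] lo [ 0.565 -0.2    0.134] hi [0.603 0.157 0.145]
 yaw slope dx/dy [0.03169553 0.58280414]
   -0.2 [ 0.561 -0.21   0.133] [ 0.596 -0.19   0.146] [ 0.575 -0.199  0.142]
   -0.12 [ 0.564 -0.129  0.133] [ 0.599 -0.11   0.144] [ 0.58  -0.119  0.142]
   -0.04 [ 0.566 -0.05   0.134] [ 0.6   -0.03   0.145] [ 0.581 -0.04   0.141]
   0.04 [0.569 0.03  0.133] [0.603 0.05  0.146] [0.583 0.
[... 1087 characters left out ...]
.055] lo [ 0.524 -0.512  0.043] hi [ 0.553 -0.468  0.062]
top blue [388 221  10   3  23] med [ 0.509 -0.493  0.046] lo [ 0.506 -0.505  0.041] hi [ 0.513 -0.478  0.054]
top white [   0  146   78   86 6360] med [0.597 0.614 0.199] lo [0.47  0.507 0.194] hi [0.724 0.723 0.205]
top white [335 185  25  35 446] med [ 0.569 -0.351  0.06 ] lo [ 0.518 -0.381  0.054] hi [ 0.633 -0.3    0.067]
top white [  0 250  71   8 331] med [0.4   0.62  0.187] lo [0.394 0.511 0.179] hi [0.406 0.712 0.191]
top white [307 255  22  12 102] med [ 0.381 -0.237  0.05 ] lo [ 0.365 -0.269  0.044] hi [ 0.401 -0.204  0.056]
top white [143 262  21  20 326] med [0.347 0.292 0.075] lo [0.319 0.263 0.069] hi [0.377 0.321 0.08 ]
```

View pics/c1.png

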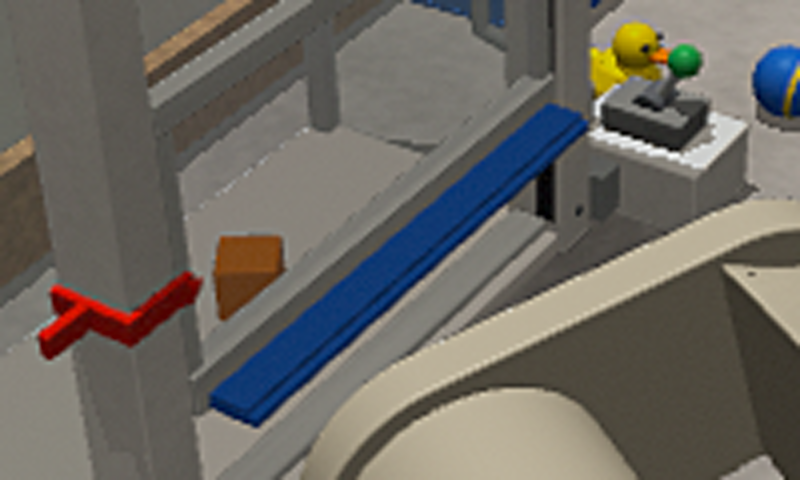

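View pics/c2.png

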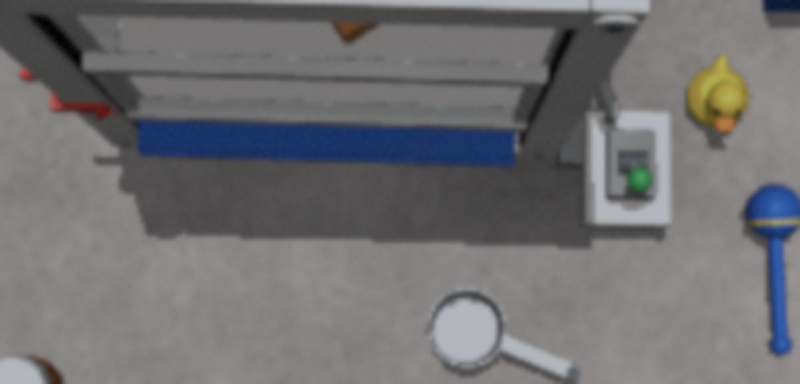

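The crops show the ball's centre near side (311,185) and top (350,206), and the lip's left end near side (195,270). The arrow's tip is near side (189,241). From the clouds, the ball centre is about (0.552,-0.334,0.126), which matches the stated 126 mm height. The lip's top is at about z 0.142 and its front edge at about x 0.569. First move: swing out while shutting the gripper.

Request:
send_rows(slide=[[-0.0325,-0.014,0],[-0.0325,-0.014,0],[-0.0325,-0.014,0],[-0.0325,-0.014,0],[-0.0325,-0.014,0],[-0.0325,-0.014,0],[-0.0325,-0.014,0],[-0.0325,-0.014,0]], angular=[[0,0,10],[0,0,10],[0,0,10],[0,0,10],[0,0,10],[0,0,10],[0,0,10],[0,0,10]], claw=0)

```text
t: 1.1
position: [0.2401, 0.2285, 0.231]
eef_rot: [-0.0, 0.779, 0.627, -0.0]
contact_force: [0.3, 0.1, 0.6]
grip_width: 0.0001
grip_force: 0.0
```

```bash
cat >> h.py <<'E'
def st():
    s=status.observe(); q=s['eef_rot']; r=R.from_quat(np.r_[q[1:],q[0]]).as_matrix()
    print('t',round(s['t'],2),'q',np.round(s['joint_positions'],3),'p',np.round(s['position'],4),'\nR',np.round(r,3).tolist(),'F',np.round(s['contact_force'],1),'w',round(s['grip_width'],3))
    open('log.txt','a').write(repr([list(s['joint_positions']),list(s['position']),r.tolist()])+'\n')
    return s['position'],r
E
python3 - <<'E'
from h import *
st(); print([a for a in dir(robot) if a[0]!='_'],[a for a in dir(status) if a[0]!='_'])
d=np.load('pics/side0.npy');P=cloud('side',d);h=cv2.cvtColor(cv2.imread('pics/side0.png'),cv2.COLOR_BGR2HSV)
m=(cv2.inRange(h,(0,180,60),(5,255,255))>0)&(P[...,0]>.5)
v,u=np.where(m)
for y in range(236,264,2):
    k=v==y; print(y,[(int(a),*np.round(P[y,a],3)) for a in u[k][-1::-5]])
E
```

```text
t 1.1 q [ 0.402 -0.137  1.994 -0.     1.285  0.617] p [0.2401 0.2285 0.231 ] 
R [[0.214, 0.977, -0.0], [0.977, -0.214, -0.0], [-0.0, -0.0, -1.0]] F [0.3 0.1 0.6] w 0.0
['Unreachable', 'hold_point_z', 'sign_off'] ['observe']
236 []
238 [(187, np.float64(0.598), np.float64(0.17), np.float64(0.24))]
240 [(189, np.float64(0.595), np.float64(0.168), np.float64(0.234)), (184, np.float64(0.599), np.float64(0.179), np.float64(0.24))]
242 [(188, np.float64(0.591), np.float64(0.176), np.float64(0.236)), (183, np.float64(0.598), np.float64(0.183), np.float64(0.238)), (156, np.float64(0.648), np.float64(0.213), np.float64(0.239))]
244 [(187, np.float64(0.594), np.float64(0.177), np.float64(0.23)), (181, np.float64(0.597), np.float64(0.191), np.float64(0.238)), (160, np.float64(0.634), np.float64(0.215), np.float64(0.24)), (155, np.float64(0.644), np.float64(0.22), np.float64(0.239))]
246 [(185, np.float64(0.597), np.float64(0.181), np.float64(0.226)), (180, np.float64(0.599), np.float64(0.194), np.float64(0.234)), (175, np.float64(0.603), np.float64(0.204), np.float64(0.239)), (162, np.float64(0
[... 918 characters left out ...]
float64(0.22), np.float64(0.236)), (166, np.float64(0.619), np.float64(0.217), np.float64(0.226)), (160, np.float64(0.628), np.float64(0.225), np.float64(0.228)), (155, np.float64(0.626), np.float64(0.24), np.float64(0.239))]
254 [(174, np.float64(0.598), np.float64(0.216), np.float64(0.228)), (168, np.float64(0.611), np.float64(0.219), np.float64(0.225)), (155, np.float64(0.63), np.float64(0.238), np.float64(0.231)), (150, np.float64(0.632), np.float64(0.25), np.float64(0.238))]
256 [(172, np.float64(0.602), np.float64(0.218), np.float64(0.223)), (152, np.float64(0.627), np.float64(0.249), np.float64(0.234))]
258 [(154, np.float64(0.629), np.float64(0.243), np.float64(0.224))]
260 []
262 []
```

Request:
send_rows(slide=[[0,0,0],[0,0,0],[0,0,0],[0,0,0],[0,0,0],[0,0,0],[0,0,0],[0,0,0],[0.04,0,0],[0.04,0,0]], angular=[[0,0,10],[0,0,10],[0,0,10],[0,0,10],[0,0,10],[0,0,10],[0,0,10],[0,0,9.5],[0,0,0],[0,0,0]])

```text
t: 2.35
position: [0.3215, 0.2274, 0.2313]
eef_rot: [-0.0, 1.0, -0.013, 0.0]
contact_force: [0.3, -0.3, -0.6]
grip_width: -0.0
grip_force: 0.0
```

Request:
send_rows(slide=[[0.01,0.056,0],[0.01,0.056,0],[0.01,0.056,0],[0.01,0.056,0],[0.01,0.056,0],[0.01,0.056,0],[0.01,0.056,0],[0.01,0.056,0],[0.01,0.056,0],[0.01,0.056,0]], angular=[[0,0,0],[0,0,0],[0,0,0],[0,0,0],[0,0,0],[0,0,0],[0,0,0],[0,0,0],[0,0,0],[0,0,0]])

```text
t: 3.6
position: [0.4059, -0.3368, 0.231]
eef_rot: [-0.0, 1.0, -0.013, -0.0]
contact_force: [0.3, 0.8, 0.7]
grip_width: 0.0
grip_force: 0.0
```

```bash
python3 -c "
from h import *
st()"
```

```text
t 3.6 q [-0.915  0.319  1.491  0.     1.333  0.682] p [ 0.4059 -0.3368  0.231 ] 
R [[1.0, -0.026, -0.0], [-0.026, -1.0, 0.0], [-0.0, -0.0, -1.0]] F [0.3 0.8 0.7] w 0.0
```

Request:
send_rows(slide=[[0,0,0],[0,0,0],[0,0,0],[0.0047,-0.001,0.0295],[0.0047,-0.001,0.0295],[0.0047,-0.001,0.0295],[0.0047,-0.001,0.0295],[0.0047,-0.001,0.0295],[0,0,0]], angular=[[0,10,0],[0,10,0],[0,10,0],[0,0,0],[0,0,0],[0,0,0],[0,0,0],[0,0,0],[0,0,0]])

```text
t: 4.72
position: [0.5001, -0.3313, 0.1135]
eef_rot: [0.002, 0.966, -0.012, 0.258]
contact_force: [-0.8, 0.9, 0.3]
grip_width: -0.0001
grip_force: 0.0
```

```bash
python3 -c "
from h import *
st(); p,d=cap('side','side1'); q,e=cap('top','top1')
a=cv2.resize(cv2.imread('pics/side1.png')[130:250,230:390],None,fx=3.5,fy=3.5); b=cv2.resize(cv2.imread('pics/top1.png')[150:270,310:390],None,fx=3.5,fy=3.5)
cv2.imwrite('pics/c3.png',np.hstack([a,b[:a.shape[0]]])[:600,:800])"
```

```text
t 4.72 q [-0.959  0.434  1.764  0.649  0.728  0.191] p [ 0.5001 -0.3313  0.1135] 
R [[0.867, -0.025, 0.498], [-0.023, -1.0, -0.01], [0.498, -0.003, -0.867]] F [-0.8  0.9  0.3] w -0.0
```

View pics/c3.png

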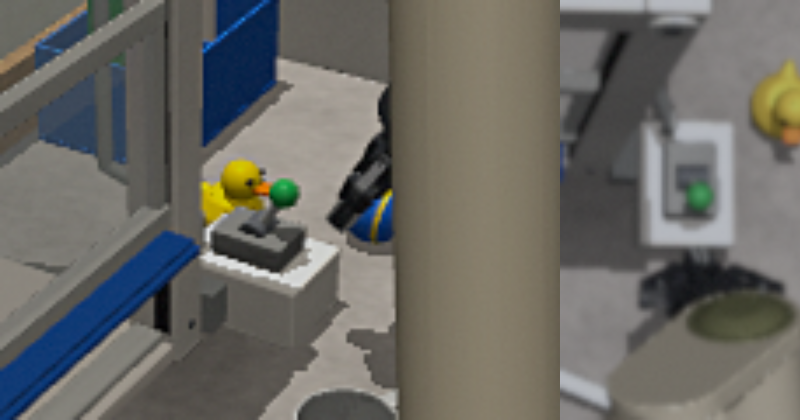

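The crop shows the shut fingertips near (345,215), in front of the green ball near (285,192). The two line up in the top view as well. Next I push forward.

Request:
send_rows(slide=[[0.0087,0,0.005],[0.0087,0,0.005],[0.0087,0,0.005],[0.0087,0,0.005],[0.0087,0,0.005],[0.0087,0,0.005],[0.0043,0,0.0025],[0.0043,0,0.0025]], angular=[[0,0,0],[0,0,0],[0,0,0],[0,0,0],[0,0,0],[0,0,0],[0,0,0],[0,0,0]])

```text
t: 5.82
position: [0.5706, -0.3341, 0.1153]
eef_rot: [0.003, 0.966, -0.013, 0.259]
contact_force: [-1.5, -0.5, -0.6]
grip_width: -0.0002
grip_force: 0.7
```

Request:
send_rows(slide=[[0.0043,0,0.0025],[0.0022,0,0.0013],[0,0,0]], angular=[[0,0,0],[0,0,0],[0,0,0]])

```text
t: 6.2
position: [0.5778, -0.3343, 0.1151]
eef_rot: [0.003, 0.966, -0.013, 0.259]
contact_force: [-1.0, 0.5, -1.4]
grip_width: -0.0
grip_force: 0.9
```

```bash
cat > ball.py <<'E'
from h import *
st()
for n in('side','top'):
    p,d=cap(n,n+'b'); P=cloud(n,d); h=cv2.cvtColor(p,cv2.COLOR_RGB2HSV)
    m=(cv2.inRange(h,(45,80,40),(80,255,255))>0)&(d>0)&(abs(P[...,2]-.127)<.025)&(abs(P[...,1]+.335)<.04)
    print(n,m.sum(),np.round(np.median(P[m],0),3) if m.any() else '')
E
python3 ball.py
```

```text
t 6.2 q [-0.844  0.545  1.573  0.576  0.734  0.375] p [ 0.5778 -0.3343  0.1151] 
R [[0.866, -0.026, 0.5], [-0.023, -1.0, -0.013], [0.5, -0.0, -0.866]] F [-1.   0.5 -1.4] w -0.0
side 50 [ 0.591 -0.33   0.131]
top 39 [ 0.594 -0.335  0.138]
```

Request:
send_rows(slide=[[0.0022,0,0.0013],[0.0022,0,0.0013],[0,0,0]], angular=[[0,0,0],[0,0,0],[0,0,0]])

```text
t: 6.68
position: [0.5812, -0.3345, 0.1147]
eef_rot: [0.003, 0.966, -0.012, 0.257]
contact_force: [-21.6, 1.7, 6.0]
grip_width: 0.0
grip_force: 9.8
```

```bash
python3 ball.py
```

```text
t 6.67 q [-0.839  0.552  1.562  0.567  0.738  0.387] p [ 0.5812 -0.3345  0.1147] 
R [[0.868, -0.025, 0.497], [-0.022, -1.0, -0.012], [0.497, -0.001, -0.868]] F [-21.6   1.7   6. ] w 0.0
side 49 [ 0.595 -0.33   0.131]
top 38 [ 0.598 -0.334  0.135]
```

The reaction force of 21.6 N and the ball's 48 mm travel show that the lever is at its stop. I'll back off and fit the arm kinematics so I can plan the horizontal finger pose.

Request:
send_rows(slide=[[-0.0087,0,-0.005],[-0.026,0,-0.015],[-0.035,0,-0.02],[-0.035,0,-0.02],[-0.017,0,-0.06],[0,0,0]], angular=[[0,0,0],[0,0,0],[0,0,0],[0,0,0],[0,0,0],[0,0,0]])

```text
t: 7.52
position: [0.4168, -0.332, 0.1617]
eef_rot: [0.007, 0.965, -0.013, 0.26]
contact_force: [-0.1, 0.4, -0.3]
grip_width: 0.0003
grip_force: 0.0
```

```bash
cat > kin.py <<'E'
from h import *
from scipy.optimize import least_squares
D=[eval(l) for l in open('log.txt')]
D.append([[.964,.313,1.498,0,1.331,-.223],[.1965,.4866,.2308],R.from_quat([.190722,.981644,-.000537,-.000245]).as_matrix().tolist()])
rz=lambda a:R.from_euler('z',a).as_matrix(); ry=lambda a:R.from_euler('y',a).as_matrix()
def rot(q,s4,s6,o6): return rz(q[0])@ry(q[1]+q[2])@rz(s4*q[3])@ry(q[4])@rz(s6*q[5]+o6)
best=min((sum(np.abs(rot(q,a,b,c)-np.array(r)).sum() for q,p,r in D),a,b,c) for a in(1,-1) for b in(1,-1) for c in(0,np.pi/2,np.pi,-np.pi/2))
S=best[1:]
def pos(q,x):
    a1,d,h,L2,a3,L3,e,Lt=x
    M=rz(q[0])
    W=M@(np.r_[a1,d,h]+ry(q[1])@[0,0,L2]+ry(q[1]+q[2])@[a3,0,L3])
    return W, W+M@ry(q[1]+q[2])@rz(S[0]*q[3])@[0,e,0]+rot(q,*S)@[0,0,Lt]
fit=least_squares(lambda x:np.r_[np.ravel([pos(q,x)[1]-p for q,p,r in D]),1e-4*(x-[0,.1,.3,.4,0,.4,0,.3])],[0,.1,.3,.4,0,.4,0,.3]); X=fit.x
if __name__=='__main__': 
    print(best,len(D),np.round(X,3),'max res',abs(np.ravel([pos(q,X)[1]-p for q,p,r in D])).max())
E
python3 - <<'E'
from h import *
st()
E
python3 kin.py
```

```text
t 7.53 q [-1.118  0.241  1.892  0.633  0.847  0.091] p [ 0.4168 -0.332   0.1617] 
R [[0.864, -0.029, 0.503], [-0.022, -1.0, -0.02], [0.503, 0.006, -0.864]] F [-0.1  0.4 -0.3] w 0.0
(np.float64(0.0020196133445322525), 1, 1, 1.5707963267948966) 7 [ 0.001  0.117  0.201  0.439  0.039  0.396 -0.     0.255] max res 0.00020392726302359554
```

```bash
cat >> kin.py <<'E'
lo=np.array([-2.94,-.97,.19,-1.23,.02,-2.88]);hi=np.array([2.94,2.17,2.56,4.37,3.11,2.88])
def ik(p,r,q0):
    f=least_squares(lambda q:np.r_[(pos(q,X)[1]-p)*5,R.from_matrix(rot(q,*S).T@r).as_rotvec()],np.clip(q0,lo+1e-3,hi-1e-3),bounds=(lo,hi)); return f.x,np.abs(f.fun).max()
def tool(yaw,pitch): # yaw world deg of finger direction, pitch deg below horizontal, tool y horizontal to the right
    a,b=np.radians([yaw,pitch]); z=np.array([np.cos(a)*np.cos(b),np.sin(a)*np.cos(b),-np.sin(b)]); y=np.array([np.sin(a),-np.cos(a),0]); return np.c_[np.cross(y,z),y,z]
E
python3 - <<'E'
from kin import *
for yaw in(-60,-45,-30,-15,-2,15,30,45,60):
    for z in(.10,.215):
        for q0 in([-.3,.6,1.5,1.5,.8,0],[-.3,.6,1.5,3,.5,-1.5]):
            q,e=ik([.583,-.02,z],tool(yaw,0),q0); 
            if e<1e-3: print(yaw,z,np.round(q,2),'wrist',np.round(pos(q,X)[0],2))
E
```

```text
-45 0.1 [ 0.11  0.85  1.97  4.06  1.38 -1.82] wrist [0.4  0.16 0.1 ]
-45 0.1 [ 0.11  0.85  1.97  4.06  1.38 -1.82] wrist [0.4  0.16 0.1 ]
-45 0.215 [ 0.11  0.57  2.01  4.11  1.23 -2.03] wrist [0.4  0.16 0.21]
-45 0.215 [ 0.11  0.57  2.01  4.11  1.23 -2.03] wrist [0.4  0.16 0.21]
-30 0.1 [-0.03  0.83  2.13  3.65  1.41 -1.66] wrist [0.36 0.11 0.1 ]
-30 0.1 [-0.03  0.83  2.13  3.65  1.41 -1.66] wrist [0.36 0.11 0.1 ]
-30 0.215 [-0.03  0.5   2.17  3.69  1.16 -1.81] wrist [0.36 0.11 0.21]
-30 0.215 [-0.03  0.5   2.17  3.69  1.16 -1.81] wrist [0.36 0.11 0.21]
-15 0.1 [-0.22  0.83  2.23  3.19  1.49 -1.57] wrist [0.34 0.05 0.1 ]
-15 0.1 [-0.22  0.83  2.23  3.19  1.49 -1.57] wrist [0.34 0.05 0.1 ]
-15 0.215 [-0.22  0.46  2.27  3.19  1.16 -1.59] wrist [0.34 0.05 0.21]
-15 0.215 [-0.22  0.46  2.27  3.19  1.16 -1.59] wrist [0.34 0.05 0.21]
-2 0.1 [-0.4   0.83  2.26  2.78  1.52 -1.55] wrist [ 0.33 -0.01  0.1 ]
-2 0.1 [-0.4   0.83  2.26  2.78  1.52 -1.55] wrist [ 0.33 -0.01  0.1 ]
-2 0.215 [-0.4   0.45  2.3   2.75  1.21 -1.43] wrist [ 0.33 -0.01  0.22]
-2 0.215 [-0.4   0.45  2.3   2.75  1.21 -1.43
[... 473 characters left out ...]
  0.52  2.13  1.89  1.4  -1.1 ] wrist [ 0.36 -0.15  0.22]
30 0.215 [-0.69  0.52  2.13  1.89  1.4  -1.1 ] wrist [ 0.36 -0.15  0.22]
45 0.1 [-0.72  0.86  1.93  1.63  1.55 -1.22] wrist [ 0.4 -0.2  0.1]
45 0.1 [-0.72  0.86  1.93  1.63  1.55 -1.22] wrist [ 0.4 -0.2  0.1]
45 0.215 [-0.72  0.59  1.96  1.62  1.54 -0.98] wrist [ 0.4  -0.2   0.22]
45 0.215 [-0.72  0.59  1.96  1.62  1.54 -0.98] wrist [ 0.4  -0.2   0.22]
60 0.1 [-0.72  0.92  1.73  1.4   1.66 -1.09] wrist [ 0.46 -0.24  0.1 ]
60 0.1 [-0.72  0.92  1.73  1.4   1.66 -1.09] wrist [ 0.46 -0.24  0.1 ]
60 0.215 [-0.72  0.68  1.76  1.42  1.69 -0.88] wrist [ 0.46 -0.24  0.22]
60 0.215 [-0.72  0.68  1.76  1.42  1.69 -0.88] wrist [ 0.46 -0.24  0.22]
```

```bash
python3 - <<'E'
from kin import *
q=np.array([-1.118,.241,1.892,.633,.847,.091])
wp=[((.417,-.332,.162),60),((.42,-.33,.25),60),((.50,0,.25),60),((.50,0,.25),3),((.50,0,.108),3),((.59,0,.108),3),((.59,0,.215),3)]
for (a,pa),(b,pb) in zip(wp,wp[1:]):
    mx=0
    for s in np.linspace(0,1,13)[1:]:
        qn,e=ik(np.array(a)*(1-s)+np.array(b)*s,tool(-1.5,pa*(1-s)+pb*s),q); mx=max(mx,abs(qn-q).max()); q=qn
        if e>1e-3: print('bad',s,e)
    print(b,pb,np.round(q,2),'step',round(mx,2),'wrist',np.round(pos(q,X)[0],3))
E
```

```text
(0.42, -0.33, 0.25) 60 [-1.11  0.13  1.76  0.54  1.05  0.26] step 0.02 wrist [ 0.293 -0.327  0.471]
(0.5, 0, 0.25) 60 [-0.31 -0.02  1.93  0.21  0.74  1.17] step 0.11 wrist [0.373 0.004 0.471]
(0.5, 0, 0.25) 3 [-0.47  0.16  2.51  2.64  1.1  -1.35] step 0.44 wrist [0.245 0.006 0.263]
(0.5, 0, 0.108) 3 [-0.47  0.8   2.5   2.7   1.66 -1.64] step 0.06 wrist [0.245 0.006 0.121]
(0.59, 0, 0.108) 3 [-0.34  0.76  2.26  2.83  1.4  -1.53] step 0.03 wrist [0.335 0.006 0.121]
(0.59, 0, 0.215) 3 [-0.34  0.41  2.28  2.79  1.09 -1.42] step 0.03 wrist [0.335 0.006 0.228]
```

Request:
send_rows(slide=[[0.0147,0,-0.0255],[0.0147,0,-0.0255],[0.0147,0,-0.0255],[0.0124,-0.0479,0.0071],[0.0124,-0.0479,0.0071],[0.0124,-0.0479,0.0071],[0.0124,-0.0479,0.0071],[0.0124,-0.0479,0.0071],[0.0124,-0.0479,0.0071],[0.0124,-0.0479,0.0071]], angular=[[0,0,0],[0,0,0],[0,0,0],[0,0,0],[0,0,0],[0,0,0],[0,0,0],[0,0,0],[0,0,0],[0,0,0]])

```text
t: 8.78
position: [0.5272, 0.0047, 0.2471]
eef_rot: [0.003, 0.966, -0.012, 0.26]
contact_force: [-0.4, -1.4, -0.5]
grip_width: -0.0002
grip_force: 0.0
```

Request:
send_rows(slide=[[0,0,0],[0,0,0],[0,0,0],[0,0,0],[0,0,0],[0,0,0],[0,0,0],[0,0,0],[0,0,0],[0,0,0]], angular=[[0,3,0],[0,3,0],[0,3,0],[0,3,0],[0,3,0],[0,3,0],[0,3,0],[0,3,0],[0,3,0],[0,3,0]])

```text
t: 10.02
position: [0.5266, 0.0032, 0.2467]
eef_rot: [0.005, 0.869, -0.011, 0.495]
contact_force: [-0.1, 0.6, -0.0]
grip_width: -0.0003
grip_force: 0.0
```

Request:
send_rows(slide=[[0,0,0],[0,0,0],[0,0,0],[0,0,0],[0,0,0],[0,0,0],[0,0,0],[0,0,0],[0,0,0],[0,0,0]], angular=[[0,3,0],[0,3,0],[0,3,0],[0,3,0],[0,3,0],[0,3,0],[0,3,0],[0,3,0],[0,3,0],[0,0,0]])

```text
t: 11.28
position: [0.5266, 0.0033, 0.2455]
eef_rot: [0.007, 0.731, -0.01, 0.682]
contact_force: [0.9, 0.5, 0.6]
grip_width: 0.0
grip_force: 0.0
```

```bash
python3 -c "
from h import *
st()"
```

```text
t 11.28 q [-0.408  0.206  2.436  2.693  1.043 -1.358] p [0.5266 0.0033 0.2455] 
R [[0.069, -0.023, 0.997], [-0.005, -1.0, -0.023], [0.998, -0.003, -0.069]] F [0.9 0.5 0.6] w 0.0
```

Request:
send_rows(slide=[[-0.0278,0.005,0.0019],[-0.0278,0.005,0.0019],[-0.0278,0.005,0.0019],[-0.0278,0.005,0.0019],[-0.0278,0.005,0.0019],[0,0,0]], angular=[[0,0,0],[0,0,0],[0,0,0],[0,0,0],[0,0,0],[0,0,0]])

```text
t: 12.02
position: [0.5264, -0.0217, 0.1057]
eef_rot: [0.007, 0.731, -0.01, 0.682]
contact_force: [0.3, -0.4, 0.6]
grip_width: 0.0003
grip_force: 0.0
```

```bash
python3 -c "
from h import *
st(); cap('side','side2'); cap('top','top2')
a=cv2.imread('pics/side2.png')[150:350,140:340]; b=cv2.imread('pics/top2.png')[150:350,180:380]
cv2.imwrite('pics/c4.png',cv2.resize(np.hstack([a,b]),None,fx=2,fy=2,interpolation=cv2.INTER_CUBIC))"
```

```text
t 12.03 q [-0.5    0.762  2.425  2.666  1.541 -1.588] p [ 0.5264 -0.0217  0.1057] 
R [[0.07, -0.023, 0.997], [-0.005, -1.0, -0.023], [0.998, -0.003, -0.07]] F [ 0.3 -0.4  0.6] w 0.0
```

View pics/c4.png

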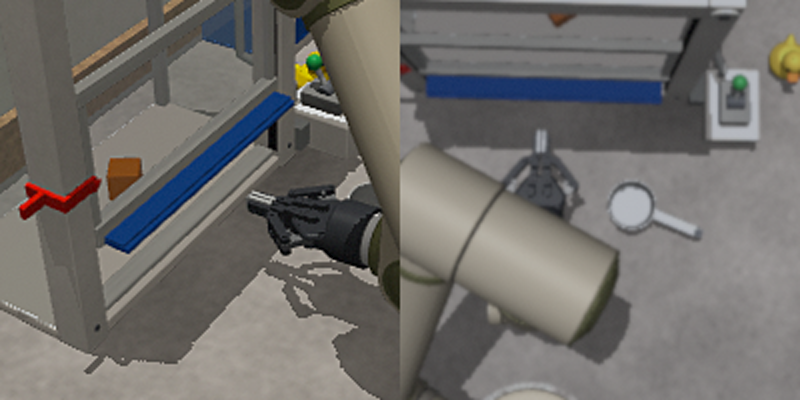

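The left half shows the horizontal shut fingertips near (255,200), just below and in front of the lip. The right half shows the tip near (541,132), in front of the lip and clear of the cup, with the lever tipped back. Next I slide under the lip and begin lifting.

Request:
send_rows(slide=[[0.0011,0,0.016],[0.0011,0,0.016],[0.0011,0,0.016],[0.0011,0,0.014],[0,0,0]], angular=[[0,0,0],[0,0,0],[0,0,0],[0,0,0],[0,0,0]])

```text
t: 12.75
position: [0.5889, -0.0226, 0.11]
eef_rot: [0.007, 0.729, -0.008, 0.685]
contact_force: [-0.7, 0.5, 0.4]
grip_width: -0.0002
grip_force: 0.0
```

Request:
send_rows(slide=[[0.004,0,-0.0003],[0.003,0,-0.0002],[0.003,0,-0.0002],[0.003,0,-0.0002],[0.003,0,-0.0002]], angular=[[0,0,0],[0,0,0],[0,0,0],[0,0,0],[0,0,0]])

```text
t: 13.38
position: [0.588, -0.0231, 0.1237]
eef_rot: [0.007, 0.73, -0.009, 0.683]
contact_force: [0.0, -0.4, -3.3]
grip_width: 0.0001
grip_force: 1.3
```

Request:
send_rows(slide=[[0.005,0,-0.0003],[0.006,0,-0.0004],[0.006,0,-0.0004],[0.006,0,-0.0004],[0.006,0,-0.0004],[0.006,0,-0.0004],[0.006,0,-0.0004],[0.006,0,-0.0004],[0.005,0,-0.0003],[0.003,0,-0.0002]], angular=[[0,0,0],[0,0,0],[0,0,0],[0,0,0],[0,0,0],[0,0,0],[0,0,0],[0,0,0],[0,0,0],[0,0,0]])

```text
t: 14.62
position: [0.5883, -0.0231, 0.1795]
eef_rot: [0.007, 0.73, -0.009, 0.684]
contact_force: [-0.9, 0.2, -1.9]
grip_width: 0.0003
grip_force: 1.3
```

```bash
cat > lip.py <<'E'
from h import *
st()
for n in('side','top'):
    p,d=cap(n,n+'l'); P=cloud(n,d); h=cv2.cvtColor(p,cv2.COLOR_RGB2HSV); 
    b=(cv2.inRange(h,(105,150,60),(125,255,255))>0)&(d>0)&(P[...,0]>.55)&(P[...,0]<.62)&(P[...,1]>-.22)&(P[...,1]<.17)&(P[...,2]<.32)
    L=b&(P[...,1]>.04)
    r=(cv2.inRange(h,(0,180,60),(5,255,255))>0)&(P[...,0]>.5)&(P[...,0]<.68)&(P[...,1]>.15)
    z=P[...,2]
    print(n,b.sum(),L.sum(),'lip z pct 2,25,50,75,98',np.round(np.percentile(z[b],[2,25,50,75,98]),4),'left',np.round(np.percentile(z[L],[25,50,75]),4) if L.any() else '')
    if r.any(): print('  red',r.sum(),np.round(np.percentile(z[r],[2,25,50,75,90,98]),4))
E
python3 lip.py
```

```text
t 14.62 q [-0.407  0.514  2.284  2.726  1.188 -1.432] p [ 0.5883 -0.0231  0.1795] 
R [[0.065, -0.023, 0.998], [-0.003, -1.0, -0.023], [0.998, -0.002, -0.065]] F [-0.9  0.2 -1.9] w 0.0
side 1450 597 lip z pct 2,25,50,75,98 [0.1944 0.1997 0.2022 0.2035 0.2056] left [0.1995 0.2022 0.2034]
  red 346 [0.2247 0.2306 0.2356 0.239  0.2401 0.2414]
top 1300 413 lip z pct 2,25,50,75,98 [0.1966 0.2012 0.2032 0.205  0.2082] left [0.2013 0.2034 0.2051]
  red 5 [0.2381 0.2392 0.2394 0.2401 0.2415 0.2422]
```

Request:
send_rows(slide=[[0.003,0,-0.0002],[0.005,0,-0.0003],[0.005,0,-0.0003],[0.005,0,-0.0003],[0.005,0,-0.0003],[0.003,0,-0.0002],[0.002,0,-0.0001],[0,0,0]], angular=[[0,0,0],[0,0,0],[0,0,0],[0,0,0],[0,0,0],[0,0,0],[0,0,0],[0,0,0]])

```text
t: 15.72
position: [0.5884, -0.0233, 0.2075]
eef_rot: [0.007, 0.73, -0.009, 0.684]
contact_force: [-0.6, -0.3, 0.4]
grip_width: -0.0002
grip_force: 0.1
```

```bash
cat >> lip.py <<'E'
p,d=cap('side','sidem'); ds=[d]+[imaging.capture('side')[1] for _ in range(5)]
P=cloud('side',np.median(ds,0)); h=cv2.cvtColor(p,cv2.COLOR_RGB2HSV)
b=(cv2.inRange(h,(105,150,60),(125,255,255))>0)&(P[...,0]>.55)&(P[...,0]<.62)&(P[...,1]>-.22)&(P[...,1]<.17)&(P[...,2]<.32)
r=(cv2.inRange(h,(0,180,60),(5,255,255))>0)&(P[...,0]>.5)&(P[...,0]<.68)&(P[...,1]>.15)
for m,nm in((b,'lip'),(r,'red')):
    z=P[...,2][m]; H,e=np.histogram(z,np.arange(z.min()-.001,z.max()+.002,.001)); print(nm,[(round(float(a),3),int(k)) for a,k in zip(e,H) if k>4])
cv2.imwrite('pics/c5.png',cv2.resize(cv2.imread('pics/sidem.png')[150:290,130:310],None,fx=4.2,fy=4.2,interpolation=cv2.INTER_CUBIC))
E
python3 lip.py
```

```text
t 15.72 q [-0.407  0.426  2.281  2.71   1.106 -1.392] p [ 0.5884 -0.0233  0.2075] 
R [[0.065, -0.023, 0.998], [-0.003, -1.0, -0.023], [0.998, -0.002, -0.065]] F [-0.6 -0.3  0.4] w -0.0
side 1455 593 lip z pct 2,25,50,75,98 [0.2226 0.2277 0.2303 0.2315 0.2334] left [0.2275 0.2302 0.2315]
  red 339 [0.2252 0.2306 0.2356 0.2389 0.2402 0.2411]
top 1338 424 lip z pct 2,25,50,75,98 [0.225  0.2289 0.2309 0.2327 0.2361] left [0.229  0.231  0.2327]
  red 9 [0.2332 0.235  0.2394 0.2406 0.2412 0.2426]
lip [(0.221, 14), (0.222, 28), (0.223, 35), (0.224, 35), (0.225, 46), (0.226, 119), (0.227, 127), (0.228, 55), (0.229, 48), (0.23, 381), (0.231, 489), (0.232, 81)]
red [(0.225, 14), (0.226, 11), (0.227, 15), (0.228, 15), (0.229, 12), (0.23, 16), (0.231, 18), (0.232, 13), (0.233, 13), (0.234, 24), (0.235, 19), (0.236, 18), (0.237, 20), (0.238, 31), (0.239, 78), (0.24, 21)]
```

View pics/c5.png

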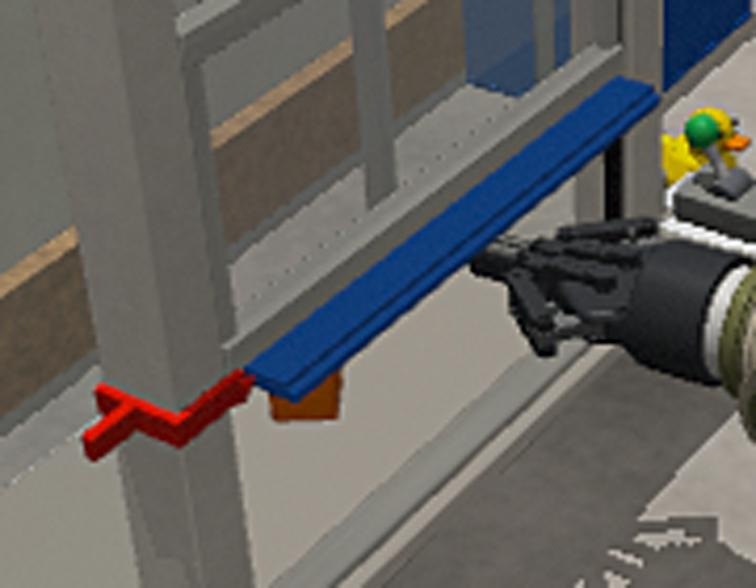

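The lip's left end near (265,375) sits a little below the arrow tip near (250,380). The depth readings give the lip front at 0.2249 and the arrow's mid-height at 0.2317, so about 7 mm remains.

Request:
send_rows(slide=[[0.002,0,-0.0001],[0.002,0,-0.0001],[0.002,0,-0.0001],[0.0008,0,0],[0,0,0]], angular=[[0,0,0],[0,0,0],[0,0,0],[0,0,0],[0,0,0]])

```text
t: 16.75
position: [0.5885, -0.0233, 0.214]
eef_rot: [0.007, 0.73, -0.009, 0.684]
contact_force: [-1.0, -0.3, -2.2]
grip_width: -0.0003
grip_force: 0.8
```

```bash
python3 lip.py
```

```text
t 16.75 q [-0.407  0.405  2.28   2.705  1.085 -1.381] p [ 0.5885 -0.0233  0.214 ] 
R [[0.065, -0.023, 0.998], [-0.003, -1.0, -0.023], [0.998, -0.002, -0.065]] F [-1.  -0.3 -2.2] w -0.0
side 1462 599 lip z pct 2,25,50,75,98 [0.2288 0.2343 0.2369 0.238  0.2399] left [0.234  0.2369 0.2381]
  red 340 [0.225  0.2308 0.2358 0.2386 0.2398 0.2408]
top 1319 429 lip z pct 2,25,50,75,98 [0.2313 0.2354 0.2373 0.2391 0.2421] left [0.2355 0.2374 0.2391]
  red 9 [0.2342 0.2365 0.2391 0.2408 0.2425 0.2447]
lip [(0.227, 11), (0.228, 33), (0.229, 36), (0.23, 35), (0.231, 50), (0.232, 112), (0.233, 143), (0.234, 45), (0.235, 49), (0.236, 350), (0.237, 516), (0.238, 84)]
red [(0.224, 5), (0.225, 13), (0.226, 9), (0.227, 17), (0.228, 20), (0.229, 10), (0.23, 17), (0.231, 17), (0.232, 17), (0.233, 15), (0.234, 16), (0.235, 16), (0.236, 20), (0.237, 20), (0.238, 33), (0.239, 68), (0.24, 28)]
```

The lip front is now at 0.2315, level with the arrow at 0.2317. I'll take the hand down and away.

Request:
send_rows(slide=[[-0.004,0,0.0003],[-0.008,0,0.0005],[-0.01,0,0.0006],[-0.001,0,-0.02],[-0.001,0,-0.03],[-0.001,0,-0.03],[0,0,0]], angular=[[0,0,0],[0,0,0],[0,0,0],[0,0,0],[0,0,0],[0,0,0],[0,0,0]])

```text
t: 18.02
position: [0.5075, -0.0215, 0.1933]
eef_rot: [0.007, 0.731, -0.01, 0.683]
contact_force: [0.2, -0.6, -0.3]
grip_width: 0.0
grip_force: 0.0
```

```bash
python3 lip.py; python3 ball.py; cp pics/sideb.png pics/end.png
```

```text
t 18.02 q [-0.537  0.397  2.508  2.608  1.298 -1.448] p [ 0.5075 -0.0215  0.1933] 
R [[0.067, -0.025, 0.997], [-0.005, -1.0, -0.024], [0.998, -0.003, -0.068]] F [ 0.2 -0.6 -0.3] w 0.0
side 1458 600 lip z pct 2,25,50,75,98 [0.2285 0.2341 0.2367 0.238  0.2399] left [0.2337 0.2366 0.2379]
  red 339 [0.2248 0.2305 0.2354 0.2389 0.2402 0.2418]
top 1321 424 lip z pct 2,25,50,75,98 [0.2316 0.2357 0.2374 0.239  0.2422] left [0.2357 0.2373 0.2388]
  red 8 [0.2331 0.2377 0.2394 0.2418 0.2429 0.2438]
lip [(0.227, 8), (0.228, 28), (0.229, 40), (0.23, 33), (0.231, 43), (0.232, 92), (0.233, 160), (0.234, 53), (0.235, 46), (0.236, 264), (0.237, 584), (0.238, 106)]
red [(0.224, 5), (0.225, 11), (0.226, 19), (0.227, 16), (0.228, 16), (0.229, 18), (0.23, 11), (0.231, 20), (0.232, 13), (0.233, 16), (0.234, 21), (0.235, 18), (0.236, 13), (0.237, 27), (0.238, 56), (0.239, 54), (0.24, 6)]
t 18.43 q [-0.535  0.396  2.504  2.608  1.296 -1.447] p [ 0.5088 -0.0212  0.1941] 
R [[0.065, -0.023, 0.998], [-0.003, -1.0, -0.023], [0.998, -0.002, -0.065]] F [-0.6  0.9 -1.4] w 0.0
side 50 [ 0.595 -0.33   0.13 ]
top 39 [ 0.597 -0.335  0.135]
```

View pics/end.png

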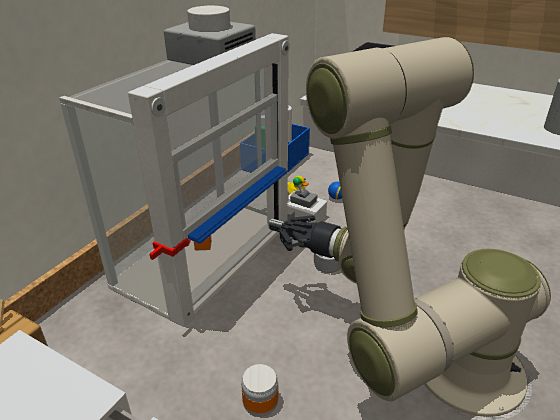

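The lip's left end near (192,238) is level with the red arrow near (188,241), the lever is over, and the hand is clear near (275,225).

```bash
python3 -c "
from cell import robot
print(robot.sign_off())"
```

```text
the job is handed in; nothing more can be done
None
```

I pushed the fan switch fully over to its stop, then raised the window until its lip measured within about 1 mm of the red arrow's height, took the hand clear and handed the job in at about 18 s.

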